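# Open the push-and-turn bur canister on the engraver's bench

### The job

Pick up the square bur canister by its body, never by its sprung cap, stand it fully down near the middle between the two jaws of the wooden holding fork, and let go of it. Then take the cap by its bar, push it down against its spring, turn it, without forcing, about a quarter turn counter-clockwise (seen from above) so that it comes free, and lift it off. Set the cap down gently, bar upwards, on the floor of the shallow wooden tray, leaving the canister standing in the fork and the spanner, jar and graver where they are.

Things in the scene. Friction and masses are not known exactly. Their poses are not given: they have to be found in the camera images.
- canister: Loose bare-aluminium square canister, 66 x 66 mm, body 66 mm high (97 with the locked cap), about 0.6 kg. Origin: centre of its underside; z up; x and y square to its sides. Grip it across the 66 mm, either way, about 54 mm above its underside: the cap is narrower than the body, and the gripper's body clears the bar.
- mouth (a point): Centre of the canister's mouth, on its axis, level with the rim, 66 mm above its underside; axes as the canister's. The mouth is a slot 36 mm wide (x), 54 mm long (y). A spring plate below pushes the cap up: about 8 N locked, 12 N fully pressed, 6 N once freed.
- cap: Loose aluminium cap, 120 g, 44 mm high. Origin: centre of the underside of its foot; z up. From below: T-foot 51 mm (x) by 10 mm, 7 mm thick, on a 24 mm round stem; disc of 50 mm diameter, 22 to 26 mm up; grip bar on top. Locked, it is on the canister's axis, origin 53 mm above the canister's underside, its x along the canister's x, foot caught under the slot's edges.
- cap_bar (a point): Centre of the grip bar, 35 mm above the cap's origin; axes as the cap's. Bar 44 mm long (x), 14 wide (y), 18 high: grip across y, fingertips kept above the disc. A catch blocks turning until the cap is pressed 6 to 9 mm (9 is the stop). Then it turns counter-clockwise only. Turned 1.05 to 2 rad from locked (1.45 is good) it is free: it rises 5 mm and pulls straight up.
- fork: Fixed wooden holding fork, base 110 (x) x 120 (y) mm. Origin: centre of its underside; z up. Two parallel jaws, 90 mm long along its x, stand 72 mm apart in y, centred, up to about 40 mm above the bench, with outward-flared steel lips.
- fork_seat (a point): Centre of the fork's base between the jaws, 12 mm above the bench, where the canister's underside rests; axes as the fork's. The canister stands with two sides parallel to the jaws, any of four ways round, 3 mm of play each side; the jaws keep it from turning more than about 0.1 rad.
- tray: Fixed shallow open wooden tray, 150 (x) x 140 (y) mm, 16 mm high, walls 4 mm, inner floor about 4 mm above the bench. Origin: centre of its underside; z up.
- spanner: Bystander: small steel spanner lying on the bench, 110 mm long. Origin under its middle.
- jar: Bystander: small glass jar with steel lid, 50 mm diameter, 60 mm high. Origin: centre of its underside.
- graver: Bystander: graver with a dark wooden grip, about 115 mm long, 22 mm high, lying on the bench. Origin under the shaft, 19 mm from the grip.

How it is judged:
By the outcome, as a careful person would: the job done as asked, in the order asked, and still so for the second after the job is handed in, with the robot touching nothing.
It also fails if it takes over 58 s, if anything falls off the work surface, if the arm or the gripper's body presses on something with over 40 N, if the wrist force passes 120 N, or if a joint passes its speed limit or range.

### The arm

A 7-joint arm with a two-finger parallel gripper is mounted at the origin on the work surface. World frame = base frame: x ahead of the robot, y to its left, z up, the work surface at z = 0. Lengths are in m, angles in rad, forces in N, time in s.
With the tool pointing down it reaches from about 0.425 to 0.875 m from the base axis. Payload 8.4 kg.
Tool frame: the origin (TCP) lies on the centre line of the jaws, within the pads' length; the fingertips stand arm.finger_overhang ahead of it and the grasp point (between the pads) lies 5 mm behind it (arm.finger_overhang is the distance from the TCP to the fingertips, in m); z points along the fingers, y is the line along which they close (so a half turn about z gives the same grasp; the last joint's range is limited). The gripper opens to 87 mm and grips with 3 to 60 N. Pads are 19 mm wide; open, the fingers measure 117 mm over their backs; the gripper's body (75 mm by 190 mm) begins 51 mm behind the grasp point.
Start: joints at [-1.303, 0.333, 0.04, 1.465, -0.013, 1.343, -0.059], TCP at [0.233, 0.607, 0.237] pointing down, gripper open.
Joint ranges: [-2.58, 2.58], [-0.38, 2.09], [-1.3, 1.39], [0.25, 2.4], [-1.5, 4.64], [0.08, 2.09], [-2.65, 2.65]. Speed limits (rad/s): [2.22, 2.22, 2.79, 2.79, 3.14, 3.14, 3.14].

### API

Orientations are given as a 3x3 rotation matrix whose columns are the frame's x, y, z axes.
In Python, from bench import arm, camrig, readout, job_done gives the robot as it stands (arm), with the cameras (camrig), the job as plain functions and the readings (readout).
- The arm moves only by the tool send_path, called as name(argument=value, ...) on one line, values as JSON. Schema: {"type":"object","properties":{"segments":{"type":"array","items":{"type":"number"},"minItems":5,"maxItems":60},"only":{"type":"string"},"quiet":{"type":"boolean"},"lines":{"type":"string"}},"required":["segments"],"additionalProperties":false}. segments is one flat list of numbers that holds 1 to 12 rows one after another, with no inner brackets; each row has 5 numbers: dx, dy, dz in m, then a turn about the tool's z in rad, then the opening from 0.0 (shut) to 1.0 (fully open); each row shifts and turns the commanded pose from where the row before left it, along the tool's axes as they then stand; what a row does not reach is not made up. A row lasts 1/10 s, in which the tool goes at most 0.05 m and 0.15 rad, less where a joint would pass 70% of its speed; a pose out of reach is approached as far as the arm can. The fingers move at their own pace and stop on an object; the grip force is fixed at half the most. Time passes only in rows, so rows that do not move let the fingers close. The tool returns the time, the measured TCP pose, the force, the opening and the grip force at its end. only (a regular expression) keeps the lines of the reply that match it, lines (a string "A,B") keeps lines A to B, and quiet returns only ok. Input that does not fit is refused with a message, and nothing moves.
- readout.state(): the state, without advancing time (a new reading comes with each control period).
- camrig.get_image(name): name is "scene" or "side" or "wrist"; returns a dict with "img" (420x560x3 uint8, red, green, blue), "intrinsics" (3x3 intrinsics, pixels), "D" ([k1, k2, p1, p2, k3] as OpenCV has them; the pictures are not rectified), "rvec" (rotation vector, rad) and "tvec" (3), from world to camera coordinates, as OpenCV has them. Camera axes: x right, y down, z forward; pixel columns grow to the right and rows downward; lengths in m; the calibration is good to about 2 mm. A picture is of the moment at which its call begins. There is no depth.
- job_done(): hands the job in; it is judged then, once.
The state is a dict: "clock": time; "q": joint angles; "qd": joint speeds; "joint_torque": joint torques, N m; "eef_pos": TCP position; "orientation": TCP orientation; "wrist_force": force on the tool from outside, world axes, zero at the start; "ft_torque": the same for the moment, N m; "grip_width": opening from 0.0 (shut) to 1.0 (fully open); "finger_force": force on a finger pad.
Only numpy, scipy, OpenCV 4.12 (cv2) and the standard library are available. Lean on these libraries where they do the work, as an engineer would, in place of code of your own. Each camera call takes 0.05 s, during which the arm holds its last target. There are 200 camera calls.

## Working session

There is one attempt and no reset: what is moved stays moved. The work goes in short steps, Python scripts to look and compute and a tool call to move; the robot and the scene stay as the last step left them, time stands still between calls to the robot, and variables do not carry over. Pictures are saved under pics/ and viewed, at most 10 in all, crops included, and the job is handed in when it is done.

```bash
ls; mkdir -p pics; python3 - <<'E'
from bench import arm, camrig, readout, job_done
import cv2, numpy as np
s=readout.state(); print(s['clock'],s['eef_pos'],s['orientation'],s['grip_width'],arm.finger_overhang)
import pickle
d={}
for n in("scene","side","wrist"):
    d[n]=camrig.get_image(n); cv2.imwrite(f"pics/{n}0.png",d[n]["img"][:,:,::-1]); print(n,d[n]['rvec'],d[n]['tvec'],d[n]['intrinsics'][0][0])
pickle.dump(d,open("im0.pkl","wb"))
E
```

```text
bench.py
pics
0.0 [0.23297605 0.60633558 0.23566637] [[-9.33471902e-01  3.58650196e-01 -4.94887800e-04]
 [ 3.58650528e-01  9.33470678e-01 -1.51411717e-03]
 [-8.10751681e-05 -1.59087760e-03 -9.99998731e-01]] 0.9974854511762458 0.014
scene [ 1.92458811  1.79593233 -0.58216576] [-0.02568865 -0.41210439  1.43474547] 499.1023648022921
side [ 0.59014651 -2.45705425  1.42039056] [0.52293876 0.20911079 0.5737405 ] 397.73236997149735
wrist [-2.4140898  -1.6594864  -0.20305323] [-0.64860478 -0.02948168  0.38901798] 328.7709233742596
```

View pics/scene0.png

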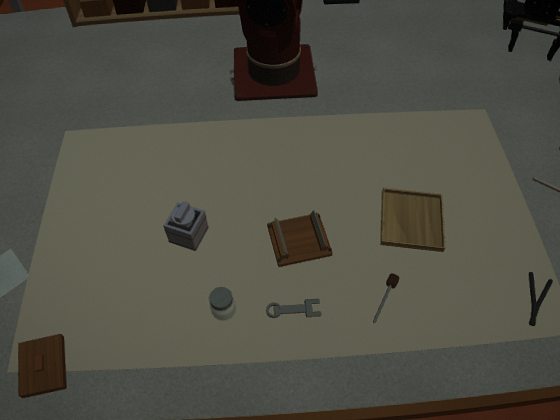

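View pics/side0.png

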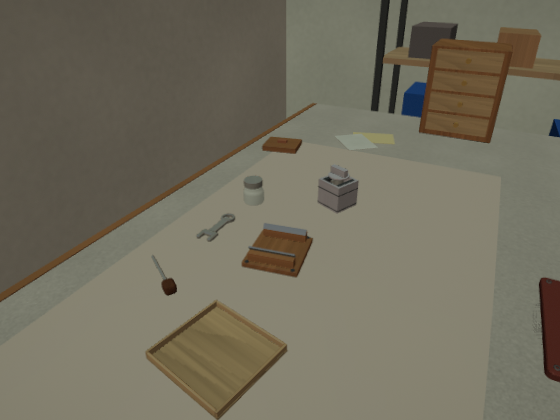

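The scene view shows the canister at about (186,225), the fork at (300,239), the tray at (412,219), the jar at (222,302), the spanner at (293,309) and the graver at (388,295). The side view agrees, with the canister at (338,190), the fork at (279,250) and the tray at (217,352). I'll work out coarse positions, then view a composite zoom.

```bash
cat > h.py <<'E'
import cv2, numpy as np
from scipy.optimize import least_squares
def unproj(c,uv,z):
    K,D=np.array(c['intrinsics']),np.array(c['D'])
    p=cv2.undistortPoints(np.array([[uv]],float),K,D)[0,0]
    R=cv2.Rodrigues(np.array(c['rvec']))[0]; t=np.array(c['tvec']).ravel()
    o=-R.T@t; d=R.T@np.array([p[0],p[1],1]); return (o+d*(z-o[2])/d[2])
def proj(c,P):
    return cv2.projectPoints(np.array(P,float).reshape(-1,1,3),np.array(c['rvec']),np.array(c['tvec']),np.array(c['intrinsics']),np.array(c['D']))[0][:,0]
def world(pose,P):
    x,y,a=pose; P=np.array(P,float); R=np.array([[np.cos(a),-np.sin(a),0],[np.sin(a),np.cos(a),0],[0,0,1]])
    return P@R.T+[x,y,0]
def fit(obs,x0):  # obs: list of (cam, local pts, pixels)
    f=lambda p:np.concatenate([(proj(c,world(p,P))-np.array(U)).ravel() for c,P,U in obs])
    r=least_squares(f,x0,loss='soft_l1',x_scale=[.01,.01,.1]); return r.x,np.abs(r.fun).max()
def go(s,tgt,yaw=None):
    """tool-axis shift to world target; turn about tool z so tool y lies along yaw (mod pi)"""
    R=np.array(s['orientation']); d=R.T@(np.array(tgt)-s['eef_pos']); t=None
    if yaw is not None:
        cur=np.arctan2(R[1,1],R[0,1]); t=-((yaw-cur+np.pi/2)%np.pi-np.pi/2)
    return np.round(d,4),t
E
python3 - <<'E'
from h import *; import pickle
d=pickle.load(open('im0.pkl','rb'))
for n,uv,z in[("scene",(186,230),.04),("side",(338,192),.04),("scene",(300,239),.012),("side",(279,250),.012),("scene",(412,219),.01),("side",(217,352),.01),("scene",(222,295),.06),("scene",(293,309),.0),("scene",(388,295),.0)]: print(n,uv,unproj(d[n],uv,z).round(3))
a=cv2.resize(d['scene']['img'][195:275,160:230],None,fx=5.5,fy=5.5,interpolation=2)
b=cv2.resize(d['side']['img'][160:215,310:365],None,fx=7,fy=7,interpolation=2)
im=np.zeros((440,800,3),np.uint8); im[:a.shape[0],:a.shape[1]]=a; im[:b.shape[0],400:400+b.shape[1]]=b
im=np.clip(im*1.5,0,255).astype(np.uint8)
cv2.imwrite('pics/c1.png',im[:,:,::-1])
a=cv2.resize(d['scene']['img'][205:270,262:337],None,fx=5,fy=5,interpolation=2)
b=cv2.resize(d['side']['img'][220:275,240:316],None,fx=5,fy=5,interpolation=2)
im=np.zeros((330,800,3),np.uint8); im[:a.shape[0],:a.shape[1]]=a; im[:b.shape[0],400:400+b.shape[1]]=b
im=np.clip(im*1.5,0,255).astype(np.uint8)
cv2.imwrite('pics/c2.png',im[:,:,::-1])
E
```

```text
scene (186, 230) [ 0.564 -0.218  0.04 ]
side (338, 192) [ 0.544 -0.206  0.04 ]
scene (300, 239) [0.586 0.027 0.012]
side (279, 250) [0.579 0.026 0.012]
scene (412, 219) [0.55  0.284 0.01 ]
side (217, 352) [0.544 0.286 0.01 ]
scene (222, 295) [ 0.733 -0.138  0.06 ]
scene (293, 309) [ 0.744 -0.001  0.   ]
scene (388, 295) [0.728 0.197 0.   ]
```

View pics/c1.png

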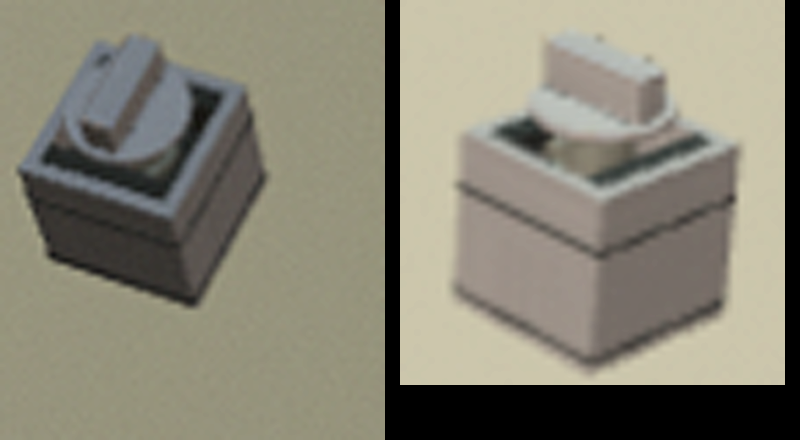

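View pics/c2.png

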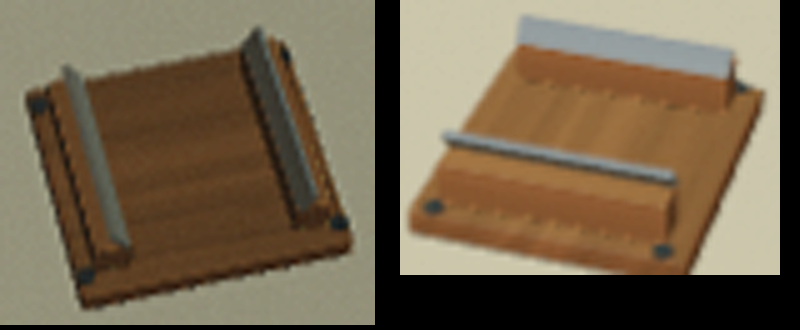

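The first zoom gives the canister corners, with the bar parallel to the side running down and left in the scene crop. The second gives the fork's base corners. Next I fit both poses.

```bash
python3 - <<'E'
from h import *; import pickle
d=pickle.load(open('im0.pkl','rb')); S,B=d['scene'],d['side']
cv=lambda L,f,u,v,o=0:[((x-o+.5)/f-.5+u,(y+.5)/f-.5+v) for x,y in L]
h=.033;H=.066
P1=[(h,-h,H),(h,h,H),(-h,h,H),(-h,-h,H),(h,-h,0),(h,h,0),(-h,h,0)]
U1=cv([(22,173),(178,218),(247,88),(97,42),(48,257),(195,305),(265,178)],5.5,160,195)
P2=[(h,h,H),(-h,h,H),(-h,-h,H),(h,h,0),(-h,h,0),(-h,-h,0)]
U2=cv([(460,133),(604,202),(738,150),(458,292),(592,370),(722,306)],7,310,160,400)
x0=[.55,-.21,-.45]
for o in([(S,P1,U1)],[(B,P2,U2)],[(S,P1,U1),(B,P2,U2)]): print('can',*fit(o,x0))
F1=[(-.055,-.06,.012),(-.055,.06,.012),(.055,.06,0),(.055,-.06,0)]
V1=cv([(27,92),(283,40),(350,250),(83,308)],5,262,205)
F2=[(.055,.06,0),(.055,.06,.012),(-.055,-.06,.012)]
V2=cv([(410,230),(412,208),(763,92)],5,240,220,400)
for o in([(S,F1,V1)],[(B,F2,V2)],[(S,F1,V1),(B,F2,V2)]): print('fork',*fit(o,[.58,.027,.2]))
T=[(-.075,-.07,.016),(-.075,.07,.016),(.075,.07,.016),(.075,-.07,.016)]
print('tray',*fit([(S,T,[(383,189),(443,193),(444,248),(381,245)])],[.55,.28,0]))
print('tray',*fit([(B,[T[1],T[2],T[3],T[0]],[(210,405),(149,352),(218,304),(285,349)])],[.55,.28,0]))
E
```

```text
can [ 0.54924922 -0.21889536 -0.41070999] 0.8662399239677256
can [ 0.550804   -0.2224018  -0.40994786] 1.5762019424120126
can [ 0.54952421 -0.21918165 -0.41167085] 1.7869053345045813
fork [0.58045467 0.02459454 0.17167754] 0.8069367071065017
fork [0.58153914 0.02183608 0.16729092] 1.272277386277466
fork [0.58063731 0.02400016 0.16815733] 1.4029539709976007
tray [ 0.5496785   0.2849413  -0.20013926] 2.8482473397148453
tray [ 0.54601533  0.28847652 -0.25685747] 11.752296968059113
```

send_path(segments=[-0.04, -0.021, 0, 0, 1, -0.04, -0.021, 0, 0, 1, -0.04, -0.021, 0, 0, 1, -0.04, -0.021, 0, 0, 1, -0.04, -0.021, 0, 0, 1, -0.04, -0.021, 0, 0, 1, -0.04, -0.021, 0, 0, 1, -0.04, -0.021, 0, 0, 1, -0.04, -0.021, 0, 0, 1])

```text
clock: 1.05
eef_pos: [0.5022, 0.2996, 0.2365]
orientation: [[-0.934, 0.359, -0.0], [0.359, 0.934, 0.0], [0.0, -0.0, -1.0]]
wrist_force: [0.4, 0.3, -0.0]
grip_width: 0.999
finger_force: 0.0
```

send_path(segments=[-0.019, -0.039, 0, 0, 1, -0.019, -0.039, 0, 0, 1, -0.019, -0.039, 0, 0, 1, -0.019, -0.039, 0, 0, 1, -0.019, -0.039, 0, 0, 1, -0.019, -0.039, 0, 0, 1, -0.019, -0.039, 0, 0, 1, -0.019, -0.039, 0, 0, 1, -0.019, -0.039, 0, 0, 1, -0.019, -0.039, 0, 0, 1, -0.019, -0.039, 0, 0, 1, -0.019, -0.039, 0, 0, 1])

```text
clock: 2.25
eef_pos: [0.5462, -0.219, 0.2366]
orientation: [[-0.934, 0.358, 0.0], [0.358, 0.934, 0.0], [-0.0, 0.0, -1.0]]
wrist_force: [0.8, 0.8, 1.1]
grip_width: 0.998
finger_force: 0.0
```

send_path(segments=[0, 0, 0, 0.147, 1, 0, 0, 0, 0.147, 1, 0, 0, 0, 0.147, 1, 0, 0, 0, 0.147, 1, 0, 0, 0, 0.147, 1, 0, 0, 0, 0.147, 1, 0, 0, 0, 0.147, 1, 0, 0, 0, 0.147, 1, 0, 0, 0, 0.147, 1, 0, 0, 0, 0.147, 1, 0, 0, 0, 0.145, 1, 0, 0, 0, 0, 1])

```text
clock: 3.45
eef_pos: [0.5463, -0.2173, 0.2363]
orientation: [[0.402, 0.916, -0.001], [0.916, -0.402, -0.0], [-0.0, -0.001, -1.0]]
wrist_force: [-0.6, 0.1, 0.4]
grip_width: 1.0
finger_force: 0.0
```

```bash
python3 - <<'E'
from h import *; from bench import arm, camrig, readout, job_done
s=readout.state(); print(go(s,[.5495,-.220,.049],-.411),s['q'])
c=camrig.get_image('wrist'); import pickle; pickle.dump(c,open('w1.pkl','wb'))
im=cv2.resize(c['img'],(784,588),interpolation=2); cv2.imwrite('pics/w1.png',np.clip(im[:,:,::-1]*1.4,0,255))
h=.033;print(proj(c,world([.5495,-.22,-.411],[(h,h,.066),(h,-h,.066),(-h,-h,.066),(-h,h,.066),(0,0,.097)]))*1.4)
E
```

```text
(array([-0.0011,  0.0042,  0.1873]), np.float64(-0.002233162301893854)) [-0.44745974  0.2792524   0.91283937  1.65700922 -0.22682222  1.31787113
  0.09073993]
[[443.85204926 228.17537904]
 [441.44734444 319.8293784 ]
 [350.08648463 320.00940649]
 [347.9000591  228.34776692]
 [396.44944045 285.29413324]][ WARN:0@0.683] global loadsave.cpp:1063 imwrite_ Unsupported depth image for selected encoder is fallbacked to CV_8U.
```

View pics/w1.png

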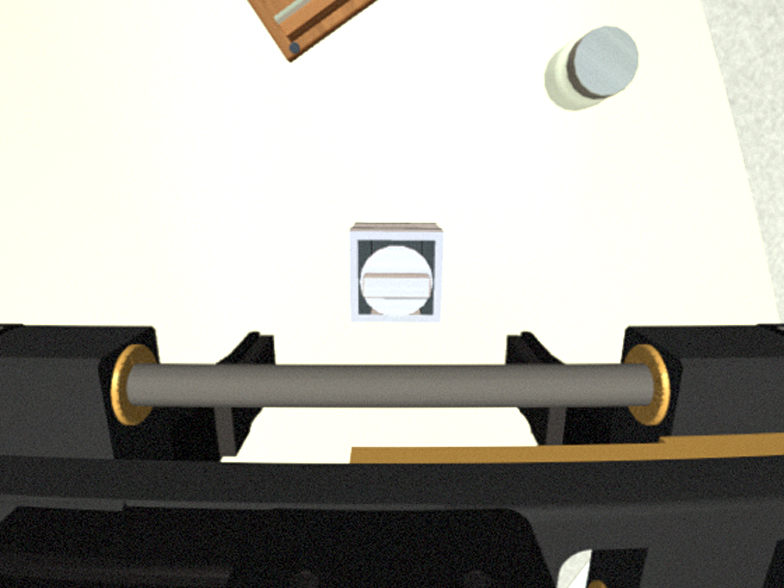

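The wrist picture shows the canister top's corners at (350,228), (443,228), (441,321) and (351,321), within 3 px of the prediction at 1.4x. The bar runs along the closing axis, so I go down and grip.

send_path(segments=[-0.001, 0.004, 0.04, 0, 1, 0, 0, 0.04, 0, 1, 0, 0, 0.04, 0, 1, 0, 0, 0.04, 0, 1, 0, 0, 0.017, 0, 1, 0, 0, 0.01, 0, 1, 0, 0, 0, 0, 1, 0, 0, 0, 0, 1])

```text
clock: 4.3
eef_pos: [0.5506, -0.2205, 0.0511]
orientation: [[0.399, 0.917, 0.002], [0.917, -0.399, -0.001], [0.0, 0.002, -1.0]]
wrist_force: [0.7, -0.3, 0.4]
grip_width: 1.001
finger_force: 0.0
```

send_path(segments=[0, 0, 0, 0, 0.6, 0, 0, 0, 0, 0.6, 0, 0, 0, 0, 0.6, 0, 0, 0, 0, 0.6, 0, 0, 0, 0, 0.6, 0, 0, 0, 0, 0.6, 0, 0, 0, 0, 0.6])

```text
clock: 5.0
eef_pos: [0.5498, -0.2199, 0.0501]
orientation: [[0.399, 0.917, 0.0], [0.917, -0.399, 0.0], [0.0, 0.0, -1.0]]
wrist_force: [-2.2, 0.7, 6.0]
grip_width: 0.756
finger_force: 30.0
```

send_path(segments=[0, 0, -0.02, 0, 0.6, 0, 0, -0.04, 0, 0.6, 0, 0, -0.03, 0, 0.6, 0, 0, -0.01, 0, 0.6, 0.03, -0.009, 0, 0, 0.6, 0.03, -0.009, 0, 0, 0.6, 0.03, -0.009, 0, 0, 0.6, 0.03, -0.009, 0, 0, 0.6, 0.03, -0.008, 0, 0, 0.6, 0.03, -0.008, 0, 0, 0.6, 0.03, -0.008, 0, 0, 0.6, 0.026, -0.009, 0, 0, 0.6])

```text
clock: 6.2
eef_pos: [0.5796, 0.026, 0.1475]
orientation: [[0.398, 0.917, -0.003], [0.917, -0.398, -0.0], [-0.001, -0.002, -1.0]]
wrist_force: [0.5, 0.9, -9.0]
grip_width: 0.754
finger_force: 30.0
```

send_path(segments=[0, 0, 0, -0.12, 0.6, 0, 0, 0, -0.12, 0.6, 0, 0, 0, -0.12, 0.6, 0, 0, 0, -0.12, 0.6, 0, 0, 0, -0.1, 0.6, 0, 0, 0, 0, 0.6, 0, 0, 0, 0, 0.6])

```text
clock: 6.9
eef_pos: [0.5798, 0.0239, 0.1483]
orientation: [[-0.165, 0.986, -0.002], [0.986, 0.165, -0.0], [0.0, -0.002, -1.0]]
wrist_force: [-0.5, -0.4, -7.8]
grip_width: 0.752
finger_force: 30.0
```

```bash
python3 - <<'E'
from h import *; from bench import arm, camrig, readout, job_done; import pickle
s=readout.state(); print(go(s,[.5806,.0238,.063],.170),s['eef_pos'],s['q'])
d={n:camrig.get_image(n) for n in('scene','side','wrist')}; pickle.dump(d,open('im2.pkl','wb'))
a=cv2.resize(d['scene']['img'][175:275,250:350],None,fx=4,fy=4,interpolation=2)
b=cv2.resize(d['side']['img'][180:280,230:330],None,fx=4,fy=4,interpolation=2)
im=np.hstack([a,b]); cv2.imwrite('pics/c3.png',np.clip(im*1.5,0,255).astype(np.uint8)[:,:,::-1])
E
```

```text
(array([-0.0002,  0.0009,  0.0853]), np.float64(-0.004121105026529737)) [0.5798468  0.02391226 0.14826605] [-0.70657032  0.30364399  0.70628779  1.77685668 -0.21475981  1.14163939
  0.23348121]
```

View pics/c3.png

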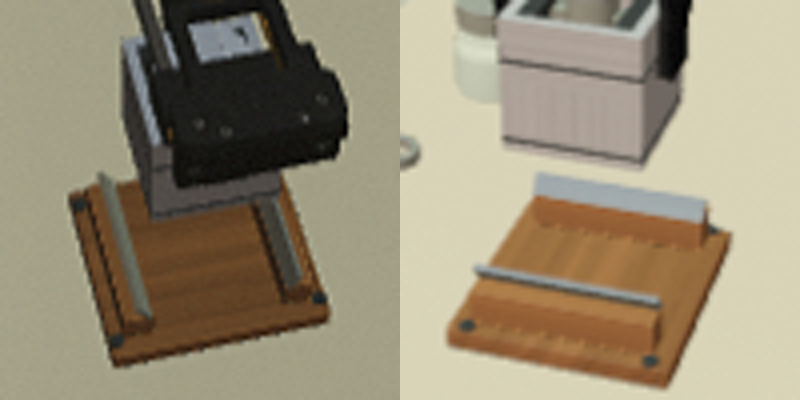

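The canister is held level, in line with the jaws, above the fork. I compare the fits of both in the same pictures.

```bash
python3 - <<'E'
from h import *; import pickle
d=pickle.load(open('im2.pkl','rb')); S,B=d['scene'],d['side']
cv=lambda L,f,u,v,o=0:[((x-o+.5)/f-.5+u,(y+.5)/f-.5+v) for x,y in L]
h=.033;z=.098
A=(S,[(h,-h,z),(h,h,z)],cv([(153,217),(282,190)],4,250,175))
C=(B,[(h,h,z),(-h,h,z),(-h,-h,z)],cv([(503,148),(642,165),(683,100)],4,230,180,400))
for o in([A],[C],[A,C]): print('can',*fit(o,[.58,.024,.17]))
F=(S,[(-.055,-.06,.012),(.055,.06,0),(.055,-.06,0)],cv([(70,200),(329,318),(114,366)],4,250,175))
G=(B,[(.055,.06,0),(-.055,.06,0),(-.055,-.06,.012)],cv([(450,345),(668,388),(732,233)],4,230,180,400))
for o in([F],[G],[F,G]): print('fork',*fit(o,[.58,.024,.17]))
# fork jaw lip ends midline (z~40)
L=[unproj(S,p,.04) for p in cv([(102,175),(150,318)],4,250,175)]; print(np.round(L,4))
E
```

```text
can [0.57653183 0.02499867 0.17269516] 0.28280379109776277
can [0.58251523 0.01971999 0.16476319] 0.8722482095024588
can [0.58006295 0.02372182 0.17839592] 2.1758814368143646
fork [0.57952293 0.02461474 0.18243978] 2.369553546321356
fork [0.58216473 0.02146119 0.16153699] 1.2045316329363231
fork [0.581012   0.02410819 0.17367269] 2.0396259747723207
[[ 0.5468 -0.0249  0.04  ]
 [ 0.6387 -0.0055  0.04  ]]
```

send_path(segments=[0, 0.001, 0.03, 0, 0.6, 0, 0, 0.025, 0, 0.6, 0, 0, 0.01, 0, 0.6, 0, 0, 0.005, 0, 0.6, 0, 0, 0.005, 0, 0.6, 0, 0, 0.005, 0, 0.6, 0, 0, 0, 0, 0.6])

```text
clock: 7.75
eef_pos: [0.5817, 0.0242, 0.0696]
orientation: [[-0.168, 0.986, 0.0], [0.986, 0.168, 0.0], [0.0, 0.0, -1.0]]
wrist_force: [-0.2, 0.4, -8.1]
grip_width: 0.759
finger_force: 30.0
```

```bash
python3 -c "
from bench import arm, camrig, readout, job_done
s=readout.state();print(s['ft_torque'],s['clock'])"
```

```text
[-0.03801147  0.09572392  0.01203604] 7.75
```

No contact, so it is well between the jaws with about 8 mm to go.

send_path(segments=[0, 0, 0.003, 0, 0.6, 0, 0, 0.003, 0, 0.6, 0, 0, 0.001, 0, 0.6, 0, 0, 0.001, 0, 0.6, 0, 0, 0, 0, 0.6])

```text
clock: 8.25
eef_pos: [0.5816, 0.0242, 0.0621]
orientation: [[-0.168, 0.986, -0.0], [0.986, 0.168, 0.0], [0.0, -0.0, -1.0]]
wrist_force: [-4.5, 0.4, 0.7]
grip_width: 0.759
finger_force: 30.0
```

send_path(segments=[0, 0, 0, 0, 1, 0, 0, 0, 0, 1, 0, 0, 0, 0, 1, 0, 0, 0, 0, 1, 0, 0, -0.02, 0, 1, 0, 0, -0.05, 0, 1, 0, 0, -0.05, 0, 1, 0, 0, 0, 0, 1])

```text
clock: 9.05
eef_pos: [0.5853, 0.0237, 0.1884]
orientation: [[-0.167, 0.986, 0.01], [0.986, 0.167, 0.002], [0.001, 0.01, -1.0]]
wrist_force: [1.4, 0.0, 0.3]
grip_width: 0.995
finger_force: 0.0
```

send_path(segments=[0, 0, 0, 0.143, 1, 0, 0, 0, 0.143, 1, 0, 0, 0, 0.143, 1, 0, 0, 0, 0.143, 1, 0, 0, 0, 0.143, 1, 0, 0, 0, 0.143, 1, 0, 0, 0, 0.143, 1, 0, 0, 0, 0.143, 1, 0, 0, 0, 0.143, 1, 0, 0, 0, 0.143, 1, 0, 0, 0, 0.14, 1, 0, 0, 0, 0, 1])

```text
clock: 10.25
eef_pos: [0.5817, 0.0242, 0.1813]
orientation: [[0.986, 0.167, -0.0], [0.167, -0.986, -0.001], [-0.0, 0.001, -1.0]]
wrist_force: [-0.1, -0.4, 0.2]
grip_width: 1.001
finger_force: 0.0
```

```bash
python3 - <<'E'
from h import *; from bench import arm, camrig, readout, job_done; import pickle
s=readout.state(); print(s['q'],s['eef_pos'])
d={n:camrig.get_image(n) for n in('scene','side','wrist')}; pickle.dump(d,open('im3.pkl','wb'))
b=cv2.resize(d['side']['img'][190:270,240:320],None,fx=5,fy=5,interpolation=2)
w=d['wrist']; p=world([.581,.024,.172],[(.022,.007,.109),(.022,-.007,.109),(-.022,-.007,.109),(-.022,.007,.109),(.033,.033,.078),(.033,-.033,.078),(-.033,-.033,.078),(-.033,.033,.078)])
print('pred',proj(w,p)); u,v=proj(w,p).mean(0).astype(int); v0=max(0,min(v-66,420-133)); print(u,v,v0)
a=cv2.resize(w['img'][v0:v0+133,u-66:u+67],(400,400),interpolation=2)
im=np.hstack([a,b]); cv2.imwrite('pics/c4.png',np.clip(im*1.2,0,255).astype(np.uint8)[:,:,::-1])
E
```

```text
[-0.93926351  0.35201893  1.01684472  1.74526388 -0.3167136   1.22214778
 -1.24283619] [0.58168581 0.0241718  0.18133808]
pred [[267.76766562 194.11087414]
 [288.34211261 194.14977617]
 [287.73527063 254.60612192]
 [268.12724669 254.57537453]
 [234.91117595 171.85028218]
 [321.19214737 172.02351472]
 [318.41184476 252.84408296]
 [237.36722626 252.71604943]]
277 218 152
```

View pics/c4.png

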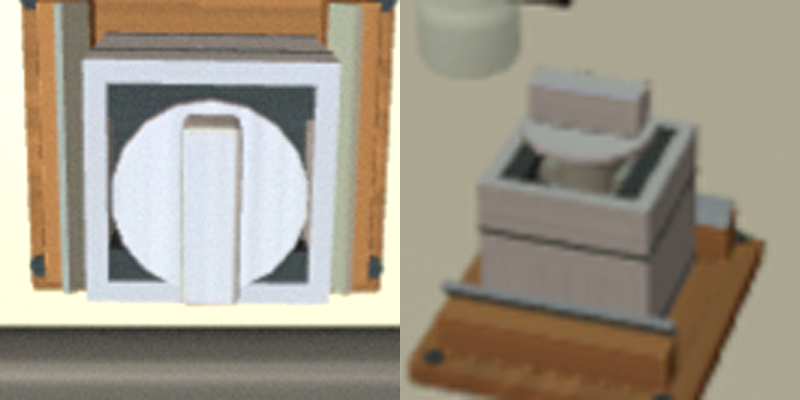

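The wrist crop shows the canister standing between the jaws with the cap locked. Its bar runs from (211,128) to (211,303) in the crop, about 2 mm to the +tool-y side of prediction. I shift by that and go down to the bar.

send_path(segments=[-0.0005, 0.002, 0.03, 0, 1, 0, 0, 0.03, 0, 1, 0, 0, 0.01, 0, 1, 0, 0, 0.003, 0, 1, 0, 0, 0, 0, 1, 0, 0, 0, 0, 1])

```text
clock: 11.0
eef_pos: [0.5823, 0.022, 0.1098]
orientation: [[0.986, 0.169, 0.002], [0.169, -0.986, 0.0], [0.002, -0.0, -1.0]]
wrist_force: [0.5, -0.4, -0.7]
grip_width: 0.999
finger_force: 0.0
```

send_path(segments=[0, 0, 0, 0, 0.5, 0, 0, 0, 0, 0.25, 0, 0, 0, 0, 0.1, 0, 0, 0, 0, 0.1, 0, 0, 0, 0, 0.1, 0, 0, 0, 0, 0.1, 0, 0, 0, 0, 0.1, 0, 0, 0, 0, 0.1, 0, 0, 0, 0, 0.1, 0, 0, 0, 0, 0.1])

```text
clock: 12.0
eef_pos: [0.5815, 0.022, 0.1086]
orientation: [[0.986, 0.169, -0.0], [0.169, -0.986, -0.0], [-0.0, 0.0, -1.0]]
wrist_force: [0.0, 0.4, -0.6]
grip_width: 0.177
finger_force: 0.0
```

send_path(segments=[0, 0, 0, 0, 0.05, 0, 0, 0, 0, 0.05, 0, 0, 0, 0, 0.05, 0, 0, 0, 0, 0.05])

```text
clock: 12.4
eef_pos: [0.5815, 0.0222, 0.1086]
orientation: [[0.986, 0.169, -0.0], [0.169, -0.986, 0.0], [-0.0, -0.0, -1.0]]
wrist_force: [-0.6, 1.4, 0.5]
grip_width: 0.155
finger_force: 30.0
```

Gripped (14 mm), and the side load is small. Now I press.

send_path(segments=[0, 0, 0.002, 0, 0.05, 0, 0, 0.002, 0, 0.05, 0, 0, 0.002, 0, 0.05, 0, 0, 0.0015, 0, 0.05, 0, 0, 0, 0, 0.05, 0, 0, 0, 0, 0.05])

```text
clock: 13.0
eef_pos: [0.5816, 0.0222, 0.1017]
orientation: [[0.986, 0.169, 0.0], [0.169, -0.986, 0.001], [0.0, -0.001, -1.0]]
wrist_force: [-3.1, 1.9, 10.0]
grip_width: 0.155
finger_force: 30.0
```

send_path(segments=[0, 0, 0.0008, 0, 0.05, 0, 0, 0, 0, 0.05, 0, 0, 0, -0.06, 0.05, 0, 0, 0, -0.06, 0.05, 0, 0, 0, -0.06, 0.05, 0, 0, 0, 0, 0.05])

```text
clock: 13.6
eef_pos: [0.5824, 0.0218, 0.1014]
orientation: [[0.939, 0.344, 0.002], [0.344, -0.939, 0.0], [0.002, 0.0, -1.0]]
wrist_force: [-1.1, 0.3, 10.5]
grip_width: 0.156
finger_force: 30.0
```

```bash
python3 -c "
from bench import arm, camrig, readout, job_done
s=readout.state();print(s['ft_torque'],s['clock'])"
```

```text
[-0.04156839  0.53740107  0.05220513] 13.6
```

Torque about the axis is only 0.05 N m, so it turns freely. I continue to 1.45 rad in all.

send_path(segments=[0, 0, 0, -0.12, 0.05, 0, 0, 0, -0.12, 0.05, 0, 0, 0, -0.12, 0.05, 0, 0, 0, -0.12, 0.05, 0, 0, 0, -0.12, 0.05, 0, 0, 0, 0, 0.05])

```text
clock: 14.2
eef_pos: [0.583, 0.0218, 0.1017]
orientation: [[0.579, 0.816, 0.003], [0.816, -0.579, 0.001], [0.002, 0.002, -1.0]]
wrist_force: [0.3, 0.8, 9.0]
grip_width: 0.156
finger_force: 30.0
```

```bash
python3 -c "
from bench import arm, camrig, readout, job_done
s=readout.state();print(s['ft_torque'],s['q'][6])"
```

```text
[-0.09770352  0.07098797  0.04675999] -0.47243706428905036
```

send_path(segments=[0, 0, 0, -0.12, 0.05, 0, 0, 0, -0.12, 0.05, 0, 0, 0, -0.12, 0.05, 0, 0, 0, -0.12, 0.05, 0, 0, 0, -0.12, 0.05, 0, 0, 0, -0.07, 0.05, 0, 0, 0, 0, 0.05, 0, 0, 0, 0, 0.05])

```text
clock: 15.0
eef_pos: [0.5831, 0.0218, 0.1017]
orientation: [[-0.049, 0.999, 0.003], [0.999, 0.049, 0.0], [0.0, 0.003, -1.0]]
wrist_force: [0.4, 1.4, 10.0]
grip_width: 0.152
finger_force: 30.0
```

```bash
python3 -c "
from bench import arm, camrig, readout, job_done
s=readout.state();print(s['ft_torque'],s['eef_pos'])"
```

```text
[-0.0390967  -0.00164294  0.07573512] [0.58307505 0.02181005 0.10170016]
```

send_path(segments=[0, 0, -0.003, 0, 0.05, 0, 0, -0.003, 0, 0.05, 0, 0, -0.004, 0, 0.05, 0, 0, -0.004, 0, 0.05, 0, 0, -0.004, 0, 0.05, 0, 0, 0, 0, 0.05])

```text
clock: 15.6
eef_pos: [0.5814, 0.0219, 0.1183]
orientation: [[-0.049, 0.999, -0.0], [0.999, 0.049, -0.0], [-0.0, -0.0, -1.0]]
wrist_force: [0.2, 0.4, -0.6]
grip_width: 0.159
finger_force: 30.0
```

send_path(segments=[0, 0, -0.01, 0, 0.05, 0, 0, -0.03, 0, 0.05, 0, 0, -0.03, 0, 0.05, 0, 0, -0.02, 0, 0.05, 0.03, -0.002, 0, 0, 0.05, 0.04, -0.003, 0, 0, 0.05, 0.04, -0.003, 0, 0, 0.05, 0.04, -0.003, 0, 0, 0.05, 0.04, -0.003, 0, 0, 0.05, 0.04, -0.003, 0, 0, 0.05, 0.034, -0.001, 0, 0, 0.05, 0, 0, 0, 0, 0.05])

```text
clock: 16.8
eef_pos: [0.5483, 0.2913, 0.2078]
orientation: [[-0.057, 0.998, -0.001], [0.998, 0.057, 0.001], [0.001, -0.001, -1.0]]
wrist_force: [-0.5, -0.4, -0.3]
grip_width: 0.159
finger_force: 30.0
```

```bash
python3 - <<'E'
from h import *; from bench import arm, camrig, readout, job_done; import pickle
s=readout.state(); print(s['eef_pos'])
d={n:camrig.get_image(n) for n in('scene','side')}
im=np.hstack([cv2.resize(d['scene']['img'][140:290,250:450],(400,300),interpolation=2),cv2.resize(d['side']['img'][200:420,120:340],(400,400),interpolation=2)[:300]]) if 0 else None
a=cv2.resize(d['scene']['img'][130:290,250:460],(400,305),interpolation=2); b=cv2.resize(d['side']['img'][190:420,130:330],(400,460),interpolation=2)
im=np.zeros((460,800,3),np.uint8); im[:305,:400]=a; im[:,400:]=b
cv2.imwrite('pics/c5.png',np.clip(im*1.4,0,255).astype(np.uint8)[:,:,::-1])
E
```

```text
[0.54834327 0.29133471 0.20781479]
```

View pics/c5.png

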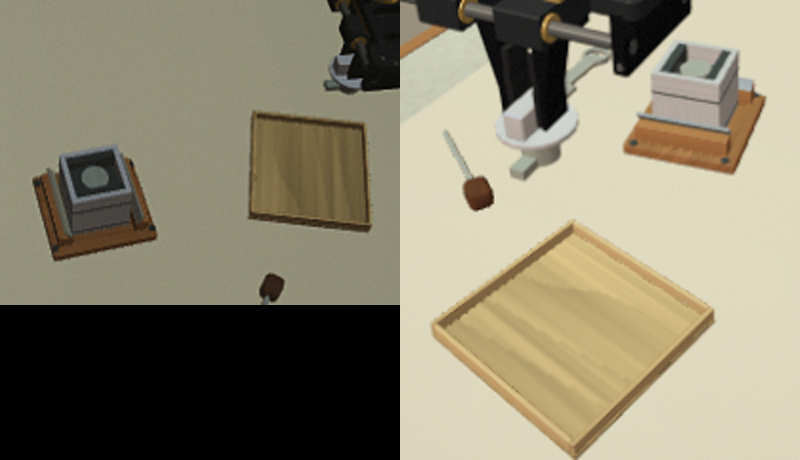

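The picture shows the canister upright and empty in the fork. The cap hangs level over the tray at about (537,130), bar upwards. I lower it.

send_path(segments=[-0.004, 0, 0.03, 0, 0.05, 0, 0, 0.04, 0, 0.05, 0, 0, 0.04, 0, 0.05, 0, 0, 0.025, 0, 0.05, 0, 0, 0.01, 0, 0.05, 0, 0, 0.004, 0, 0.05, 0, 0, 0.003, 0, 0.05, 0, 0, 0.002, 0, 0.05, 0, 0, 0, 0, 0.05, 0, 0, 0, 0, 0.05])

```text
clock: 17.9
eef_pos: [0.5512, 0.2811, 0.0551]
orientation: [[-0.049, 0.999, 0.001], [0.999, 0.049, 0.001], [0.001, 0.001, -1.0]]
wrist_force: [-0.6, 0.2, -0.3]
grip_width: 0.159
finger_force: 30.0
```

send_path(segments=[0, 0, 0.002, 0, 0.05, 0, 0, 0.001, 0, 0.05, 0, 0, 0.001, 0, 0.05, 0, 0, 0, 0, 0.05])

```text
clock: 18.3
eef_pos: [0.5507, 0.2808, 0.0501]
orientation: [[-0.049, 0.999, -0.0], [0.999, 0.049, -0.0], [-0.0, -0.0, -1.0]]
wrist_force: [-0.1, 0.3, -1.5]
grip_width: 0.157
finger_force: 30.0
```

send_path(segments=[0, 0, 0.001, 0, 0.05, 0, 0, 0.0007, 0, 0.05, 0, 0, 0.0005, 0, 0.05, 0, 0, 0, 0, 0.05, 0, 0, 0, 0, 0.05])

```text
clock: 18.8
eef_pos: [0.5508, 0.2808, 0.0481]
orientation: [[-0.049, 0.999, -0.0], [0.999, 0.049, -0.0], [-0.0, -0.0, -1.0]]
wrist_force: [-0.5, -0.4, -0.8]
grip_width: 0.157
finger_force: 30.0
```

send_path(segments=[0, 0, 0.0005, 0, 0.05, 0, 0, 0.0005, 0, 0.05, 0, 0, 0, 0, 0.05, 0, 0, 0, 0, 0.05])

```text
clock: 19.2
eef_pos: [0.5509, 0.2809, 0.0474]
orientation: [[-0.049, 0.999, 0.0], [0.999, 0.049, 0.0], [0.0, 0.0, -1.0]]
wrist_force: [-1.8, -0.8, 4.4]
grip_width: 0.157
finger_force: 30.0
```

Floor contact. I release in small steps so the narrow foot isn't tipped.

send_path(segments=[0, 0, 0, 0, 0.17, 0, 0, 0, 0, 0.19, 0, 0, 0, 0, 0.22, 0, 0, 0, 0, 0.3, 0, 0, 0, 0, 0.5, 0, 0, 0, 0, 0.5, 0, 0, 0, 0, 0.5, 0, 0, 0, 0, 0.5])

```text
clock: 20.0
eef_pos: [0.5508, 0.2809, 0.0471]
orientation: [[-0.049, 0.999, 0.0], [0.999, 0.049, -0.0], [-0.0, 0.0, -1.0]]
wrist_force: [0.4, 0.2, 0.9]
grip_width: 0.487
finger_force: 0.0
```

send_path(segments=[0, 0, -0.01, 0, 0.6, 0, 0, -0.03, 0, 0.7, 0, 0, -0.04, 0, 0.7, 0, 0, -0.04, 0, 0.7, 0, 0, -0.04, 0, 0.7, -0.04, 0, 0, 0, 0.7, -0.04, 0, 0, 0, 0.7, -0.04, 0, 0, 0, 0.7, 0, 0, 0, 0, 0.7])

```text
clock: 20.9
eef_pos: [0.5577, 0.1539, 0.2086]
orientation: [[-0.04, 0.999, 0.002], [0.999, 0.04, -0.001], [-0.001, 0.002, -1.0]]
wrist_force: [-0.1, -0.0, 0.6]
grip_width: 0.705
finger_force: 0.0
```

```bash
python3 - <<'E'
from h import *; from bench import arm, camrig, readout, job_done
s=readout.state(); print(s['eef_pos'])
d={n:camrig.get_image(n) for n in('scene','side')}
a=cv2.resize(d['scene']['img'][130:340,190:460],(400,311),interpolation=2); b=cv2.resize(d['side']['img'][190:420,130:330],(400,460),interpolation=2)
im=np.zeros((460,800,3),np.uint8); im[:311,:400]=a; im[:,400:]=b
cv2.imwrite('pics/c6.png',np.clip(im*1.4,0,255).astype(np.uint8)[:,:,::-1])
E
```

```text
[0.5576658  0.15385676 0.2085764 ]
```

View pics/c6.png

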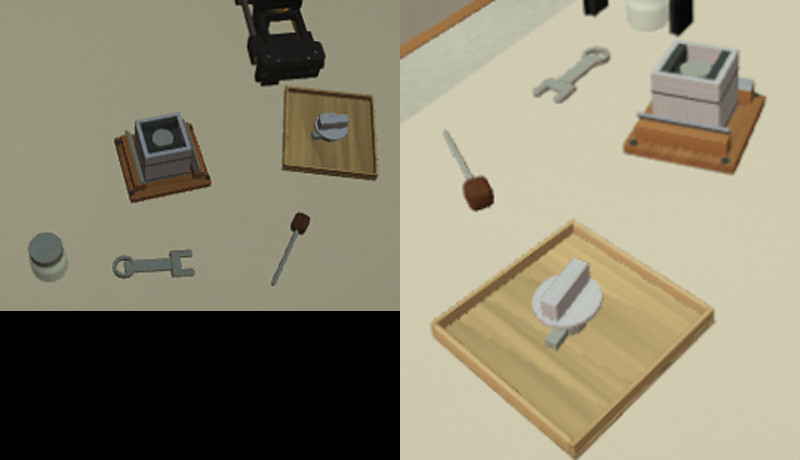

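The cap stands upright near the middle of the tray at (567,300), bar up. The canister is in the fork at (695,85), and the spanner, jar and graver haven't moved.

send_path(segments=[0, 0, 0, 0, 0.7, 0, 0, 0, 0, 0.7])

```text
clock: 21.2
eef_pos: [0.5564, 0.1625, 0.2071]
orientation: [[-0.051, 0.999, -0.0], [0.999, 0.051, 0.0], [0.0, -0.0, -1.0]]
wrist_force: [-0.0, -0.2, 0.5]
grip_width: 0.702
finger_force: 0.0
```

```bash
python3 -c "
from bench import arm, camrig, readout, job_done
print(job_done())"
```

```text
the job is handed in; nothing more can be done
None
```

I handed the job in at 21.2 s: the canister stands in the fork, the cap is off and standing bar-up in the tray, and the spanner, jar and graver look unmoved in the last pictures; no verdict came back.

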